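Set the saw stop with a gauge from the sloped bin

TASK

Take the red setting gauge out of the sloped bin by its handle and set it down (do not drop it) flat on the white board of the stop rail, between the dark end block and the sliding stop, with its 60 mm width along the fence and its side against the fence. Then slide the stop along the fence until the gauge is held snugly, with no play, between stop and end block; leave the gauge in place and let go. Leave the other two gauges in their compartments, and the glue bottle and the tape measure where they are.

Things in the scene. Friction and masses are not known exactly. Their poses are not given: they have to be found in the camera images.
- red_mid (a point): red gauge: point on the handle's axis 35 mm above its underside. Base 44 (own x) x 60 (own y, gauging width) x 25 mm high; square handle 22 x 22 mm rises 45 mm from the base's middle, along own z (70 mm in all). A half turn about z changes nothing. 0.1 to 0.17 kg. Starts in one compartment, own y along the bin's y, flat on the slope by the lip: handle leans 30 degrees to the bin's -x
- gauge_red: the same red gauge; origin at the centre of its underside
- yellow_mid (a point): yellow gauge: point on the handle's axis 35 mm above its underside. Base 44 (own x) x 50 (own y, gauging width) x 25 mm high; square handle 22 x 22 mm rises 45 mm from the base's middle, along own z (70 mm in all). A half turn about z changes nothing. Stands in the bin like the red one; bystander
- blue_mid (a point): blue gauge: point on the handle's axis 35 mm above its underside. Base 44 (own x) x 40 (own y, gauging width) x 25 mm high; square handle 22 x 22 mm rises 45 mm from the base's middle, along own z (70 mm in all). A half turn about z changes nothing. Stands in the bin like the red one; bystander
- bin: fixed plywood bin, 264 mm (y) by 115 mm (x), origin under its centre at table height. Floor rises 30 degrees towards +x, from 20 mm above the table at the low lip (x = -50 mm) to 75 mm. Three compartments along y, centres -86, 0, 86 mm, 80 mm wide. Square to the floor, dividers stand 20 mm, lip 16 mm, back wall 26 mm
- rail: fixed stop rail: white board 110 (x) by 270 (y), 12 mm thick, origin under its centre at table height. Aluminium fence along the +x edge: near face at x = 33 mm, top 33 mm above the table. Dark end block at the +y end: its face towards the stop at y = 100 mm, top 34 mm (bolt heads 38 mm)
- stop (a joint): travel in m of the sliding stop along the rail's +y, 0 to 0.11: the clear gap between stop and end block is 0.140 minus this (starts 0.110 to 0.140). About 2.5 N of friction, no spring; stays where it is left
- stop_handle (a point): middle of the black square handle on the grey sliding stop: 20 x 20 mm, from 34 to 76 mm above the table, this point at 55 mm. The stop below is 64 (x) by 60 mm (y), 34 mm tall, with a cap to 39 mm over the fence; its gauge-side face lies 35 mm from this point towards the rail's +y, the other face 25 mm towards -y
- glue_mid (a point): middle of the standing glue bottle, 60 mm diameter, 150 mm high; bystander
- tape_mid (a point): middle of the yellow tape measure, 68 x 62 x 34 mm, lying flat; bystander
Not all that is in view belongs to the job. Of the things shaped like the gauge_red, the red one is meant.

How it is judged:
By the outcome, as a careful person would: the job done as asked, in the order asked, and still so for the second after the job is handed in, with the robot touching nothing.
It also fails if it takes over 59 s, if anything falls off the work surface, if the arm or the gripper's body presses on something with over 40 N, if the wrist force passes 120 N, or if a joint passes its speed limit or range.

ROBOT

A 6-joint arm with a two-finger parallel gripper is mounted at the origin on the work surface. World frame = base frame: x ahead of the robot, y to its left, z up, the work surface at z = 0. Lengths are in m, angles in degrees, forces in N, time in s.
With the tool pointing down it reaches from about 0.375 to 0.9 m from the base axis. Payload 3.1 kg.
Tool frame: the origin (TCP) lies midway between the tips of the shut fingers; the grasp point (between the pads) lies bot.pinch_z behind it (bot.pinch_z is the distance from the TCP to the grasp point, in m); z points along the fingers, y is the direction in which the jaws open and shut (so a half turn about z gives the same grasp; the last joint's range is limited). The gripper opens to 87 mm and grips with 3 to 60 N. Pads are 19 mm wide; open, the fingers measure 117 mm over their backs; the gripper's body (75 mm by 190 mm) begins 51 mm behind the grasp point.
Start: joints at [57.439, 30.224, 82.088, -0, 67.689, -10.227], TCP at [0.237, 0.578, 0.223] pointing down, gripper open.
Joint ranges: [-176.69, 176.69], [-43.24, 126.21], [12.49, 139.97], [-82, 262], [0, 151.66], [-163.58, 163.58]. Speed limits (degrees/s): [159.86, 159.86, 180, 180, 180, 180].

INTERFACE

Orientations are given as a 3x3 rotation matrix whose columns are the frame's x, y, z axes.
In Python, from rig import bot gives the robot as it stands.
- The arm moves only by the tool apply_moves, never from a script. Its argument "motion" is text: rows parted by semicolons, each of 7 numbers parted by spaces: the shift along the tool's x, y, z in m, then the turn, a rotation vector about the tool's x, y, z in degrees, then the finger opening in m, from 0 to 0.087. A call has exactly 8 rows; each row is the pose to reach, as a shift and turn from the pose commanded when the call began, along the tool's axes at that moment; what a row does not reach only later rows make up. A row lasts 1/8 s, in which the tool goes at most 62.5 mm and 10.7 degrees, less where a joint would pass 70% of its speed; a pose out of reach is approached as far as the arm can. A call with a gripper value outside its range is refused whole. The fingers move at their own pace and stop on an object; the grip force is fixed at half the most. Time passes only in rows, so rows that repeat a pose let the fingers close, or fill a call up. It gives the time, the measured TCP pose, the force and the opening at its end, in the units of the state.
- bot.read_state(): the state, without advancing time (a new reading comes with each control period).
- bot.capture(name): name is "scene" or "top" or "wrist"; returns the picture (480x640x3 uint8, red, green, blue); there is no depth.
- bot.get_calibration(name): a dict with "fx", "fy", "cx", "cy" (pixels), "rvec" (rotation vector, rad) and "tvec" (3), from world to camera coordinates, as OpenCV has them. Camera axes: x right, y down, z forward; pixel columns grow to the right and rows downward; lengths in m; the calibration is good to about 2 mm. A picture is of the moment at which its call begins: read the wrist's pose just before it. get_calibration takes no time and is no camera call; for the wrist camera it gives the pose at the moment of the call.
- bot.hand_in(): hands the job in, once; it reports no verdict.
Trained networks look in the newest picture that a camera, given by its name, has taken for a name from the list of things; names that differ only in an ending like _2 or _b are one class to them, and where a whole thing is asked for, a point or a joint stands for the part that bears it (a point fixed in the world has none). Each returns a list of dicts, best first, with "p" (0 to 1); they miss things now and then, are a little off and sometimes report something else, mostly with a low value. They report only what shows in the picture. A call takes as long as a camera call. They do not tell look-alikes from the thing itself.
- bot.find_in(name, camera): "point" ([x, y, z] in m, in world coordinates, good to about 4 mm: the middle of the surface that is visible of it).
The state is a dict: "time_s": time; "joint_positions": joint angles; "qvel": joint speeds; "tau": joint torques, N m; "position": TCP position; "tcp_rot": TCP orientation; "force": force on the tool from outside, world axes, zero at the start; "moment": the same for the moment, N m; "opening": opening from 0.0 (shut) to 1.0 (fully open).
Only numpy, scipy, OpenCV 4.12 (cv2) and the standard library are available. Lean on these libraries where they do the work, as an engineer would, in place of code of your own. Each camera call takes 0.05 s, during which the arm holds its last target.

## Working session

There is one attempt and no reset: what is moved stays moved. The work goes in short steps, Python scripts to look and compute and a tool call to move; the robot and the scene stay as the last step left them, time stands still between calls to the robot, and variables do not carry over. Pictures are saved under pics/ and viewed, and the job is handed in when it is done.

Besides the shell and the picture viewer there is one more tool, called after ">>>" as a command line: name --argument value ..., lists and objects as JSON in quotes. apply_moves: Moves the arm, as the interface text tells. Its arguments: {"type":"object","properties":{"motion":{"type":"string"}},"required":["motion"]}

```bash
ls; mkdir -p pics
python3 - <<'E'
from rig import bot
import cv2
s=bot.read_state(); print(s, bot.pinch_z)
for n in ("scene","top"):
    im=bot.capture(n); cv2.imwrite(f"pics/{n}0.png",im[:,:,::-1])
    for t in ("red_mid","yellow_mid","blue_mid","bin","rail","stop_handle","glue_mid","tape_mid","gauge_red"):
        r=bot.find_in(t,n); print(n,t,[(x['p'],x['point']) for x in r][:3])
print(bot.read_state()['time_s'])
E
```

```text
pics
{'time_s': 0.0, 'joint_positions': array([ 5.74392557e+01,  3.02787862e+01,  8.21582648e+01,  9.61448444e-04,
        6.76861070e+01, -1.02281088e+01]), 'qvel': array([ 0.01808255, -0.04341489,  0.01582886,  0.05316367, -0.02621636,
        0.04011363]), 'tau': array([-3.15851885e-04, -4.40031874e+01, -1.76596195e+01,  6.34408020e-02,
        5.80602069e-02, -1.50418614e-04]), 'position': array([0.23706444, 0.57750184, 0.22156311]), 'tcp_rot': array([[-9.24990772e-01,  3.79987767e-01, -1.16993636e-03],
       [ 3.79989361e-01,  9.24989099e-01, -1.80329846e-03],
       [ 3.96947021e-04, -2.11259780e-03, -9.99997690e-01]]), 'force': array([0.04038241, 0.2371289 , 0.29084965]), 'moment': array([0.00284554, 0.05848104, 0.00502505]), 'opening': 1.0014480758719397} 0.0187
scene red_mid [(0.84, [0.5497, 0.2833, 0.0623]), (0.75, [0.467, 0.4406, 0.0328]), (0.71, [0.5684, 0.424, 0.0327])]
scene yellow_mid [(0.72, [0.5328, 0.2082, 0.0563])]
scene blue_mid [(0.94, [0.5232, 0.1094, 0.0606])]
scene bin [(0.73, [0.6041, 0.1858, 0.054])]
scene rail [(0.63, [0.6383, -0.1906, 0.0114])]
scene stop
[... 230 characters left out ...]
(0.77, [0.4079, 0.2834, 0.0334]), (0.76, [0.4665, 0.4445, 0.0319]), (0.75, [0.5493, 0.2808, 0.06])]
top red_mid [(0.97, [0.4588, 0.4435, 0.0381]), (0.84, [0.3983, 0.2857, 0.0452]), (0.69, [0.5639, 0.4238, 0.0341])]
top yellow_mid [(0.8, [0.5254, 0.2076, 0.0656]), (0.35, [0.6344, -0.2295, 0.032])]
top blue_mid [(0.72, [0.5153, 0.1141, 0.0593])]
top bin [(0.73, [0.5759, 0.1897, 0.0524])]
top rail [(0.94, [0.6308, -0.178, 0.0135])]
top stop_handle []
top glue_mid [(0.8, [0.7928, -0.0396, 0.0986])]
top tape_mid [(0.71, [0.4012, 0.0357, 0.0333]), (0.67, [0.5282, 0.2089, 0.0655])]
top gauge_red [(0.96, [0.5669, 0.4206, 0.0362]), (0.65, [0.456, 0.443, 0.0377]), (0.58, [0.4028, 0.2865, 0.0441])]
1.0
```

View pics/scene0.png

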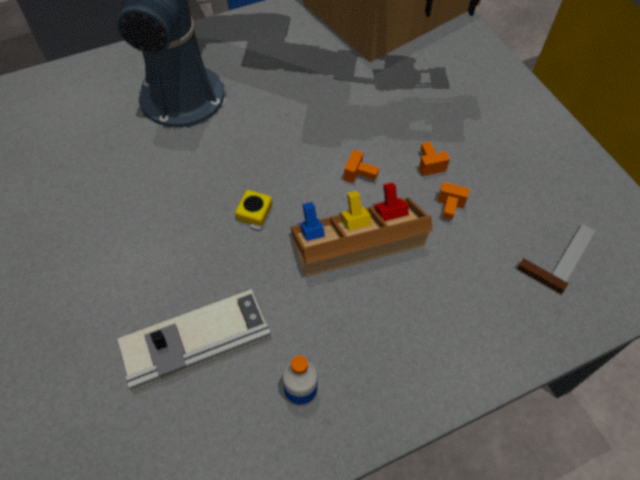

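View pics/top0.png

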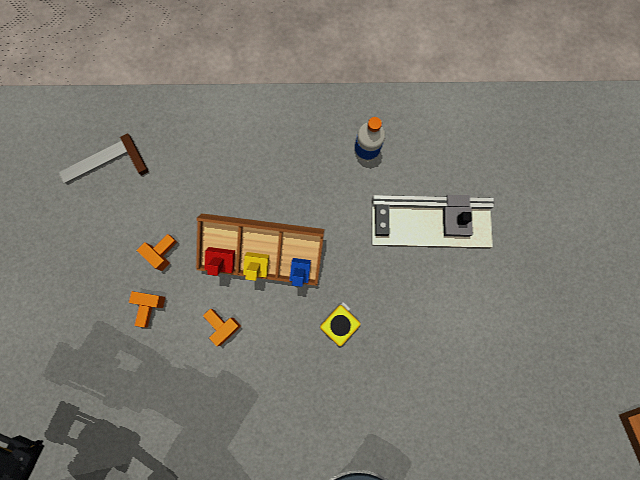

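Run:
```python
import cv2
t=cv2.imread("pics/top0.png"); s=cv2.imread("pics/scene0.png")
def crop(im,x0,y0,w,h,k,n): cv2.imwrite(n,cv2.resize(im[y0:y0+h,x0:x0+w],None,fx=k,fy=k,interpolation=cv2.INTER_CUBIC))
crop(t,190,205,140,90,5.5,"pics/top_bin.png")
crop(t,365,185,135,70,5.5,"pics/top_rail.png")
crop(s,280,175,160,105,5,"pics/sc_bin.png")
crop(s,110,280,170,110,4.7,"pics/sc_rail.png")
from rig import bot
for n in("top","scene"): print(bot.get_calibration(n))
```

```text
{'fx': 448.32444670460467, 'fy': 448.32444670460467, 'cx': 317.9966774812963, 'cy': 233.48039950833086, 'rvec': array([ 2.10938598, -2.13736881,  0.21700914]), 'tvec': array([0.08280097, 0.59591712, 0.90469968])}
{'fx': 582.5631849985327, 'fy': 582.5631849985327, 'cx': 316.4610446517298, 'cy': 250.6632964344915, 'rvec': array([ 2.23891476,  1.42409665, -0.38297603]), 'tvec': array([-0.33535512, -0.38659154,  1.45149989])}
```

View pics/top_bin.png

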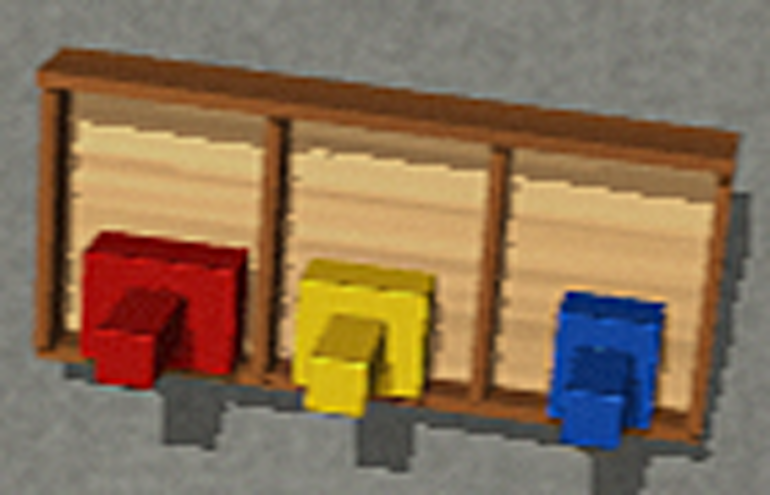

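View pics/top_rail.png

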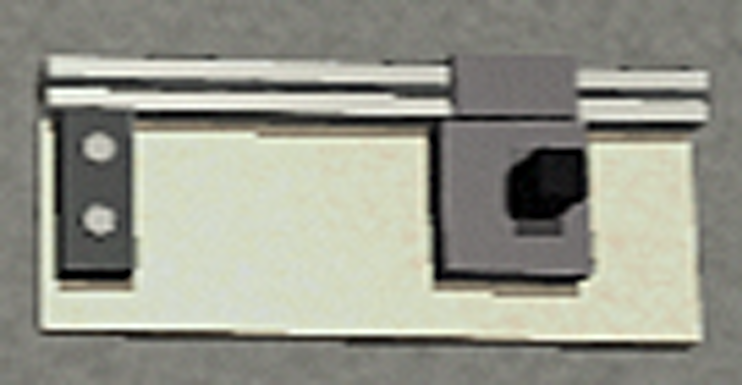

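View pics/sc_bin.png

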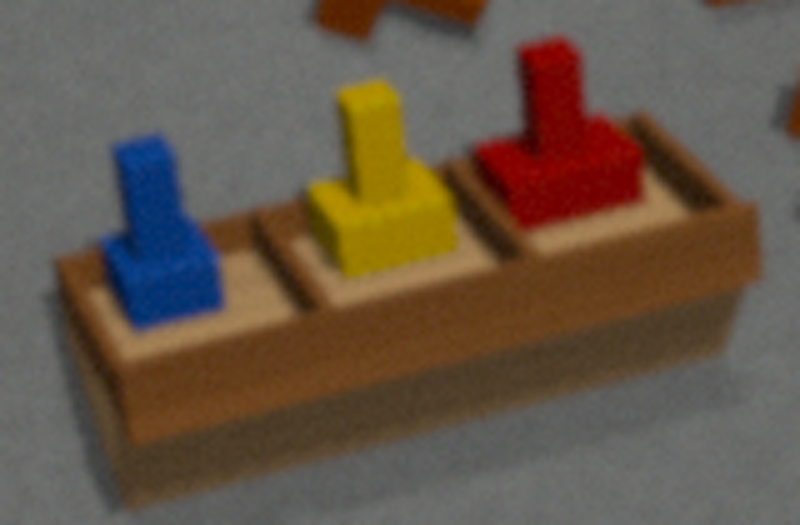

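View pics/sc_rail.png

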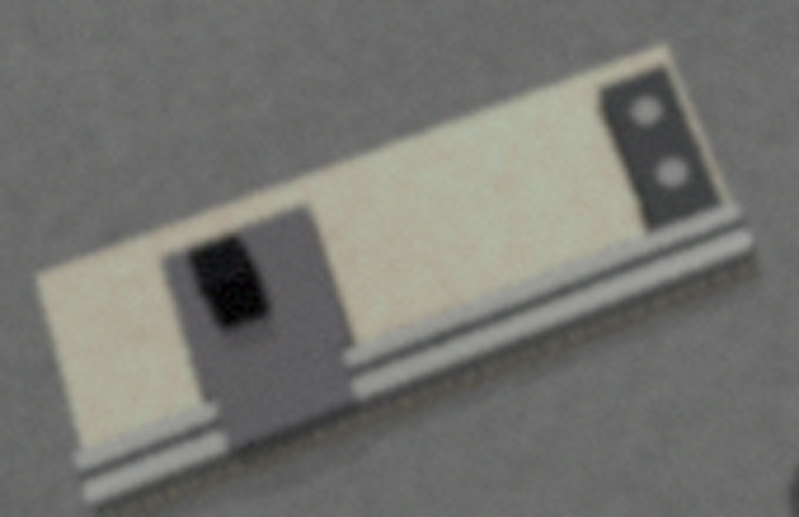

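```bash
cat > h.py <<'E'
import numpy as np, cv2
from scipy.optimize import least_squares
from scipy.spatial.transform import Rotation as R
def proj(c,P):
    return cv2.projectPoints(np.asarray(P,float).reshape(-1,3),np.asarray(c['rvec']),np.asarray(c['tvec']),np.array([[c['fx'],0,c['cx']],[0,c['fy'],c['cy']],[0,0,1.]]),None)[0][:,0]
def rz(a): return R.from_euler('z',a,degrees=True).as_matrix()
def ry(a): return R.from_euler('y',a,degrees=True).as_matrix()
TILT=ry(-30)  # gauge frame -> bin frame
def box(x0,x1,y0,y1,z0,z1): return np.array([[x,y,z] for x in(x0,x1) for y in(y0,y1) for z in(z0,z1)])
E_=[(i,j) for i in range(8) for j in range(i+1,8) if bin(i^j).count('1')==1]
def draw(im,c,P,col):
    p=proj(c,P)
    for i,j in E_: cv2.line(im,tuple(int(round(v*16)) for v in p[i]),tuple(int(round(v*16)) for v in p[j]),col,1,cv2.LINE_AA,4)
def scaled(c,x0,y0,k):
    d=dict(c); d['fx']=c['fx']*k; d['fy']=c['fy']*k; d['cx']=(c['cx']-x0+.5)*k-.5; d['cy']=(c['cy']-y0+.5)*k-.5; return d
def crop(im,x0,y0,w,h,k): return cv2.resize(im[y0:y0+h,x0:x0+w],None,fx=k,fy=k,interpolation=cv2.INTER_CUBIC)
E
cat > fit.py <<'E'
from h import *
from rig import bot
ct,cs=bot.get_calibration("top"),bot.get_calibration("scene")
tb=scaled(ct,190,205,5.5); tr=scaled(ct,365,185,5.5); sb=scaled(cs,280,175,5); sr=scaled(cs,110,280,4.7)
# gauge own coords picks
G=[(tb,[.022,.03,0],(100,232)),(tb,[.022,-.03,0],(248,248)),(tb,[.022,.03,.025],(88,258)),(tb,[.022,-.03,.025],(240,270)),
(tb,[-.022,-.03,.025],(230,376)),(tb,[-.022,.03,.025],(84,357)),
(tb,[-.011,.011,.07],(97,380)),(tb,[-.011,-.011,.07],(153,388)),(tb,[.011,-.011,.07],(155,333)),(tb,[.011,.011,.07],(97,328)),
(sb,[.022,-.03,0],(527,225)),(sb,[.022,.03,0],(638,202)),(sb,[.022,-.03,.025],(513,185)),(sb,[.022,.03,.025],(643,158)),(sb,[-.022,-.03,.025],(475,150)),(sb,[-.022,.03,.025],(602,118)),
(sb,[.011,-.011,.07],(525,55)),(sb,[.011,.011,.07],(581,42)),(sb,[-.011,.011,.07],(570,37))]
def T(p):  # x,y,z of underside, yaw
    return rz(p[3])@TILT, p[:3]
def res(p):
    Rm,t=T(p); return np.concatenate([ (proj(c,Rm@np.array(q)+t)[0]-u)/ (5.5) for c,q,u in G])
s=least_squares(res,[.53,.28,.03,-7],loss='soft_l1'); print("gauge",s.x.round(4)); print(res(s.x).reshape(-1,2).round(1).tolist())
gp=s.x
# rail: x,y,yaw,stop
Rl=[(tr,[-.055,.135,.012],(40,328)),(tr,[-.055,-.135,.012],(700,342)),
(tr,[-.055+0,.1,.0],None)]
Rl=[(tr,[-.055,.135,.012],(40,328)),(tr,[-.055,-.135,.012],(701,342)),(sr,[-.055,.135,.012],(667,45)),(sr,[-.055,-.135,.012],(40,275)),
(tr,[.033,.135,.033],(47,103)),(tr,[.033,-.135,.033],(708,122)),(sr,[.033,.135,.033],(740,207)),(sr,[.033,-.135,.033],(80,460))]
S=[(tr,[-.031-.0,.035,.034],(441,275)),(tr,[-.031,-.025,.034],(590,277)),(sr,[-.031,.035,.034],(310,205)),(sr,[-.031,-.025,.034],(165,260)),
(sr,[.033,.035,.034],(352,352)),(sr,[-.01,.01,.076],(237,237)),(sr,[-.01,-.01,.076],(192,247)),]
def res2(p):
    Rm=rz(p[2]); t=np.array([p[0],p[1],0])
    return np.concatenate([(proj(c,Rm@np.array(q)+t)[0]-u)/5 for c,q,u in Rl])
s=least_squares(res2,[.63,-.18,-3],loss='soft_l1'); print("rail",s.x.round(4)); print(res2(s.x).reshape(-1,2).round(1).tolist()); rp=s.x
def hy(j): return 0.1-.14+j-.035
def draw_all(im,c):
    Rm,t=T(gp)
    for b in (box(-.022,.022,-.03,.03,0,.025),box(-.011,.011,-.011,.011,.025,.07)): draw(im,c,b@Rm.T+t,(0,255,0))
    Rm=rz(rp[2]); t=np.array([rp[0],rp[1],0])
    draw(im,c,box(-.055,.055,-.135,.135,0,.012)@Rm.T+t,(0,255,0))
    draw(im,c,box(.033,.055,-.135,.135,.012,.033)@Rm.T+t,(255,0,0))
    draw(im,c,box(-.031,.033,.1,.135,.012,.034)@Rm.T+t,(0,0,255))
    for d in (0,.03):
        y=hy(d); draw(im,c,box(-.01,.01,y-.01,y+.01,.034,.076)@Rm.T+t,(255,0,255)); 
t,s=cv2.imread("pics/top0.png"),cv2.imread("pics/scene0.png")
for n,im,c,a in (("tb",t,ct,(190,205,140,90,5.5)),("tr",t,ct,(365,185,135,70,5.5)),("sb",s,cs,(280,175,160,105,5)),("sr",s,cs,(110,280,170,110,4.7))):
    o=crop(im,*a); draw_all(o,scaled(c,a[0],a[1],a[4])); cv2.imwrite(f"pics/ov_{n}.png",o)
E
python3 fit.py
```

```text
gauge [ 0.5521  0.2867  0.0301 -7.5016]
[[0.1, -0.5], [0.6, -0.2], [-1.1, -1.1], [-0.6, 0.0], [0.3, -0.3], [-0.8, -0.1], [-0.3, 0.6], [0.2, 0.4], [0.2, 0.5], [-0.0, 0.2], [-2.4, 2.6], [1.7, 0.3], [-0.9, 0.2], [0.1, -1.4], [-0.8, -0.9], [-0.0, -1.3], [1.3, 2.0], [0.2, 2.0], [-1.5, -0.5]]
rail [ 0.6318 -0.1829 -2.0748]
[[-0.1, -0.9], [-0.1, -0.6], [0.3, -0.4], [-0.4, -0.0], [-0.2, -0.3], [0.2, -0.9], [-0.2, -1.7], [-0.8, -1.6]]
```

```bash
cd pics; python3 -c "
import cv2,numpy as np
a=[cv2.imread(f'ov_{n}.png') for n in('tb','sb','tr','sr')]
a=[cv2.resize(x,(700,int(x.shape[0]*700/x.shape[1]))) for x in a]
cv2.imwrite('ovA.png',cv2.resize(np.vstack(a[:2]),None,fx=.65,fy=.65)); cv2.imwrite('ovB.png',cv2.resize(np.vstack(a[2:]),None,fx=.7,fy=.7))"
```

```text
(no output)
```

View pics/ovA.png

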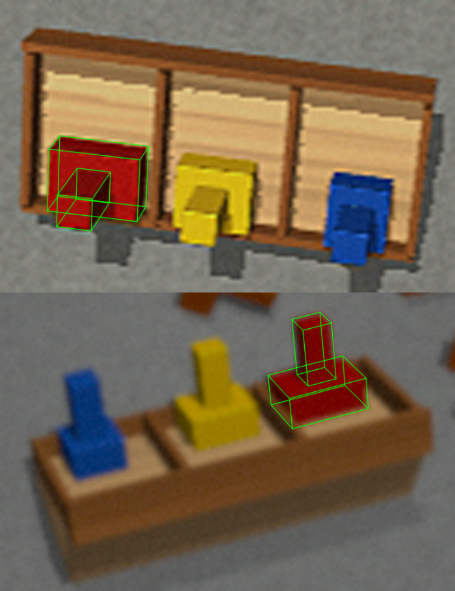

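View pics/ovB.png

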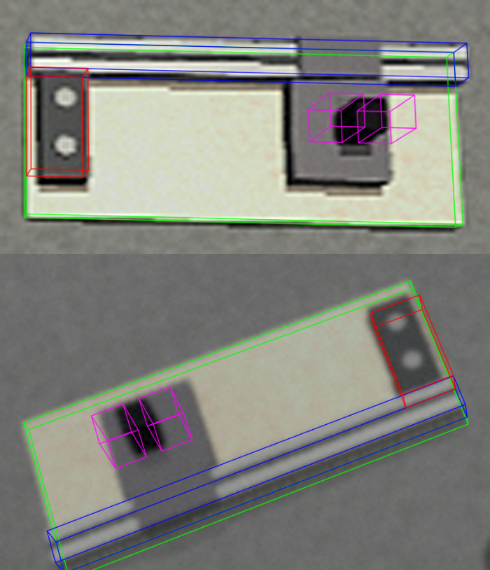

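```bash
cat > mv.py <<'E'
from h import *
import json,os
from rig import bot
F='cmd.json'
def load():
    if os.path.exists(F):
        d=json.load(open(F)); return np.array(d['p']),np.array(d['R'])
    a=np.radians(157.666); return np.array([.237,.578,.223]),np.array([[np.cos(a),np.sin(a),0],[np.sin(a),-np.cos(a),0],[0,0,-1.]])
def plan(p,Rm,g=None,n=8):
    p0,R0=load(); d=R0.T@(np.asarray(p)-p0); w=R.from_matrix(R0.T@Rm).as_rotvec(degrees=True)
    print("delta",d.round(4).tolist(),w.round(2).tolist(),"|d|",np.linalg.norm(d).round(3),np.linalg.norm(w).round(1))
def commit(d,w):
    "record the last row of an executed call"
    p0,R0=load(); p=p0+R0@np.array(d); Rm=R0@R.from_rotvec(w,degrees=True).as_matrix()
    json.dump({'p':p.tolist(),'R':Rm.tolist()},open(F,'w')); s=bot.read_state()
    print("cmd",p.round(4),"meas",np.round(s['position'],4),"err mm",((s['position']-p)*1e3).round(2),"rot err",R.from_matrix(Rm.T@s['tcp_rot']).as_rotvec(degrees=True).round(2),"F",s['force'].round(2),"open",round(s['opening']*87,1),"t",s['time_s'])
def toolR(yaw,tilt): # y along rz(yaw) y, x ~ -own x ; tilt: gauge TILT angle
    return rz(yaw)@ry(-tilt)@np.diag([-1,1,-1.])
E
python3 - <<'E'
from mv import *
g=np.array([.5521,.2867,.0301]); Rg=rz(-7.5)@TILT
plan(g+Rg@[0,0,.1313],toolR(-7.5,30)); print(g+Rg@[0,0,.1313])
E
```

```text
delta [-0.3387, -0.1665, 0.0792] [-3.88, -29.83, -14.49] |d| 0.386 33.4
[0.48701164 0.29526904 0.14380914]
```

>>> apply_moves --motion "-0.024 -0.012 0.006 -0.27 -2.09 -1.01 0.06; -0.068 -0.033 0.016 -0.78 -5.97 -2.9 0.06; -0.119 -0.058 0.028 -1.36 -10.44 -5.07 0.06; -0.169 -0.083 0.040 -1.94 -14.9 -7.25 0.06; -0.220 -0.108 0.051 -2.52 -19.4 -9.42 0.06; -0.271 -0.133 0.063 -3.1 -23.9 -11.6 0.06; -0.315 -0.155 0.074 -3.6 -27.7 -13.5 0.06; -0.3387 -0.1665 0.0792 -3.88 -29.83 -14.49 0.06"

```text
time_s: 2.0
position: [0.4881, 0.2934, 0.1427]
tcp_rot: [[-0.859, 0.132, 0.496], [0.114, 0.991, -0.067], [-0.5, -0.001, -0.866]]
force: [0.7, -0.1, 0.9]
opening: 0.689
```

Run:
```python
from mv import *
commit([-0.3387,-0.1665,0.0792],[-3.88,-29.83,-14.49])
bot.read_state(); c=bot.get_calibration("wrist"); im=bot.capture("wrist")[:,:,::-1].copy(); cv2.imwrite("pics/w1.png",im)
import pickle; pickle.dump(c,open("w1.pkl","wb"))
g=np.array([.5521,.2867,.0301]); Rg=rz(-7.5)@TILT
for b in (box(-.022,.022,-.03,.03,0,.025),box(-.011,.011,-.011,.011,.025,.07)): draw(im,c,b@Rg.T+g,(0,255,0))
cv2.imwrite("pics/w1o.png",im)
```

```text
cmd [0.487  0.2953 0.1438] meas [0.4881 0.2934 0.1427] err mm [ 1.06 -1.89 -1.09] rot err [ 0.08 -0.    0.03] F [ 0.67 -0.1   0.93] open 60.0 t 2.0
```

View pics/w1o.png

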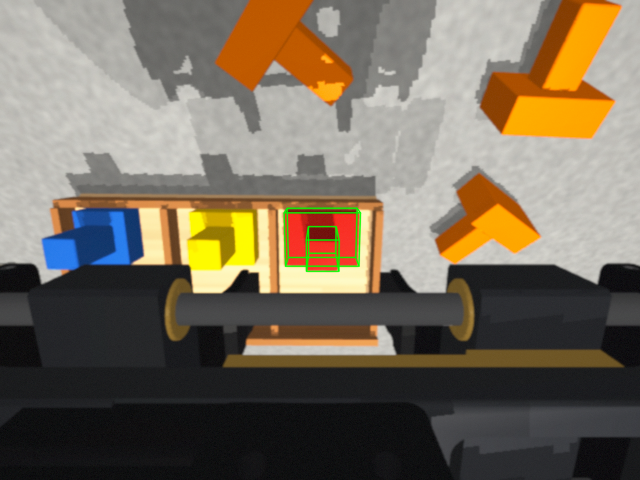

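Run:
```python
from h import *
import pickle
c=pickle.load(open("w1.pkl","rb")); im=cv2.imread("pics/w1.png")
a=(265,190,130,100,6); o=crop(im,*a); cc=scaled(c,265,190,6); o2=o.copy()
g=np.array([.5521,.2867,.0301]); Rg=rz(-7.5)@TILT
for b in (box(-.022,.022,-.03,.03,0,.025),box(-.011,.011,-.011,.011,.025,.07)): draw(o2,cc,b@Rg.T+g,(0,255,0))
cv2.imwrite("pics/w1z.png",o2)
```

```text
(no output)
```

View pics/w1z.png

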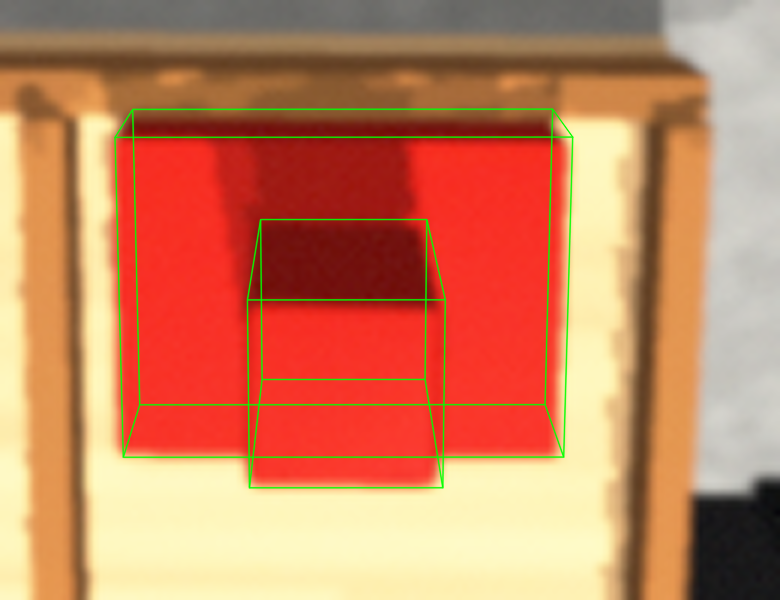

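>>> apply_moves --motion "0 0 0.02 0 0 0 0.06; 0 0 0.045 0 0 0 0.06; 0 0 0.07 0 0 0 0.06; 0 0 0.09 0 0 0 0.06; 0 0 0.1 0 0 0 0.06; 0 0 0.1 0 0 0 0.06; 0 0 0.1 0 0 0 0.06; 0 0 0.1 0 0 0 0.06"

```text
time_s: 3.05
position: [0.537, 0.2892, 0.0574]
tcp_rot: [[-0.858, 0.13, 0.496], [0.113, 0.991, -0.065], [-0.501, 0.0, -0.866]]
force: [0.9, 0.5, 1.3]
opening: 0.686
```

Run:
```python
from mv import *
commit([0,0,.1],[0,0,0])
s=bot.read_state(); print((s['tcp_rot'].T@(np.array([.5521,.2867,.0301])+rz(-7.5)@TILT@[0,0,.0313]-s['position'])).round(4))
im=bot.capture("wrist")[:,:,::-1].copy(); cv2.imwrite("pics/w2.png",im)
```

```text
cmd [0.5366 0.2887 0.0572] meas [0.537  0.2892 0.0574] err mm [0.42 0.47 0.21] rot err [-0.04 -0.04 -0.  ] F [0.88 0.46 1.29] open 59.7 t 3.05
[ 0.0004 -0.0005 -0.    ]
```

View pics/w2.png

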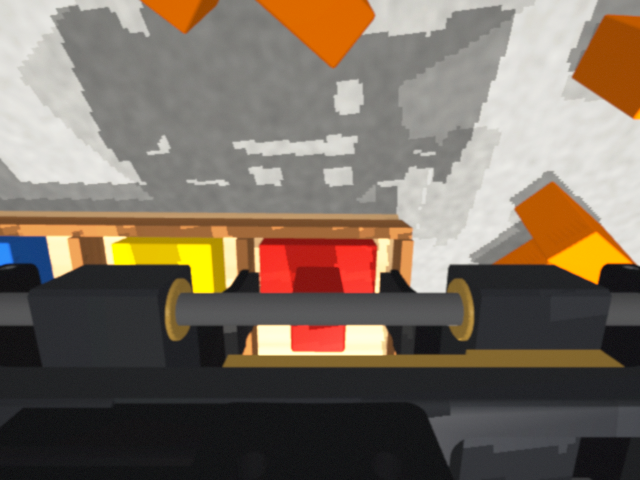

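>>> apply_moves --motion "0 0 0 0 0 0 0.03; 0 0 0 0 0 0 0.01; 0 0 0 0 0 0 0.01; 0 0 0 0 0 0 0.01; 0 0 0 0 0 0 0.01; 0 0 0 0 0 0 0.01; 0 0 -0.005 0 0 0 0.01; 0 0 -0.02 0 0 0 0.01"

```text
time_s: 4.1
position: [0.5268, 0.2899, 0.0736]
tcp_rot: [[-0.859, 0.131, 0.495], [0.113, 0.991, -0.066], [-0.499, -0.001, -0.867]]
force: [0.2, 0.0, -0.5]
opening: 0.248
```

Run:
```python
from mv import *
commit([0,0,-.02],[0,0,0])
im=bot.capture("wrist")[:,:,::-1].copy(); cv2.imwrite("pics/w3.png",im)
```

```text
cmd [0.5267 0.2901 0.0745] meas [0.5268 0.2899 0.0736] err mm [ 0.14 -0.14 -0.89] rot err [ 0.04  0.07 -0.  ] F [ 0.16  0.03 -0.49] open 21.6 t 4.1
```

View pics/w3.png

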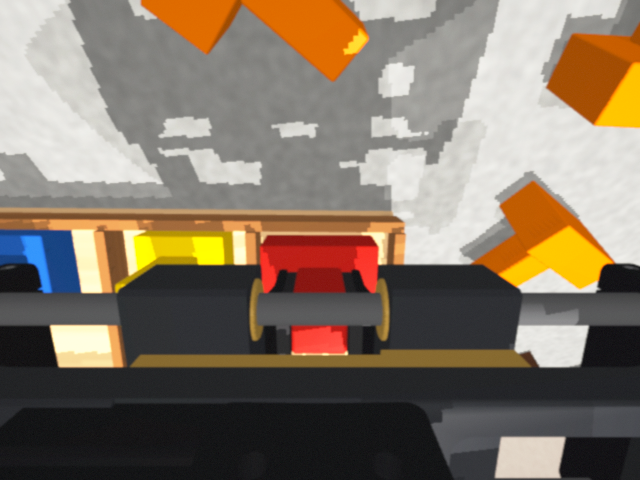

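Run:
```python
from mv import *
p,Rc=load()
plan([.49,.292,.14],Rc)
plan([.50,.26,.20],toolR(-5,5))
```

```text
delta [-0.001, -0.0029, -0.075] [0.0, 0.0, 0.0] |d| 0.075 0.0
delta [-0.0432, -0.0333, -0.1199] [-0.76, 24.99, -2.41] |d| 0.132 25.1
```

>>> apply_moves --motion "0 0 -0.015 0 0 0 0.01; 0 0 -0.04 0 0 0 0.01; 0 0 -0.065 0 0 0 0.01; -0.004 -0.004 -0.085 -0.1 3 -0.3 0.01; -0.015 -0.012 -0.1 -0.3 9 -0.9 0.01; -0.027 -0.02 -0.112 -0.5 15 -1.5 0.01; -0.037 -0.028 -0.118 -0.6 21 -2 0.01; -0.0432 -0.0333 -0.1199 -0.76 25 -2.4 0.01"

```text
time_s: 5.15
position: [0.5024, 0.2598, 0.2014]
tcp_rot: [[-0.992, 0.088, 0.088], [0.088, 0.996, -0.006], [-0.088, 0.002, -0.996]]
force: [0.8, -0.2, -1.4]
opening: 0.248
```

Run:
```python
from mv import *
commit([-.0432,-.0333,-.1199],[-.76,25,-2.4])
im=bot.capture("scene")[:,:,::-1].copy(); cv2.imwrite("pics/s1.png",im)
rp=np.array([.6318,-.1829,0]); Rr=rz(-2.07)
t=rp+Rr@[.008,.066,.012+.0313+.06]; print(t); plan(t,toolR(-2.07,0))
```

```text
cmd [0.5  0.26 0.2 ] meas [0.5024 0.2598 0.2014] err mm [ 2.4  -0.18  1.43] rot err [-0.11 -0.07  0.05] F [ 0.84 -0.25 -1.43] open 21.6 t 5.15
[ 0.64217873 -0.11723203  0.1033    ]
delta [-0.1655, -0.3634, 0.1115] [-0.13, 4.99, -2.93] |d| 0.415 5.8
```

View pics/s1.png

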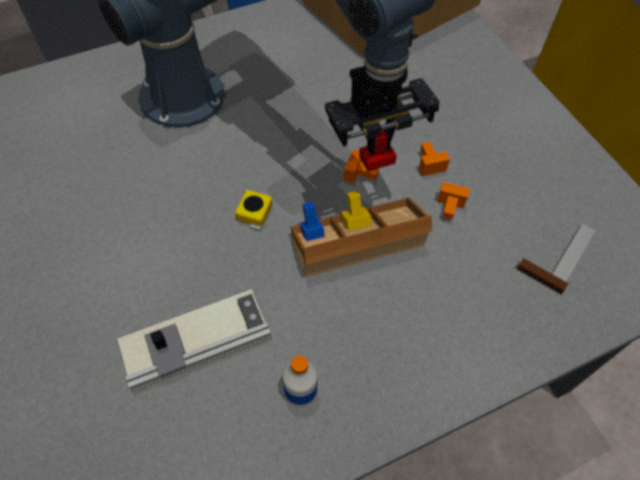

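>>> apply_moves --motion "-0.013 -0.029 0 0 0.4 -0.2 0.01; -0.035 -0.076 0 0 1.0 -0.6 0.01; -0.058 -0.127 0.005 0 1.8 -1.0 0.01; -0.083 -0.182 0.012 0 2.5 -1.5 0.01; -0.108 -0.236 0.022 -0.1 3.3 -1.9 0.01; -0.131 -0.287 0.035 -0.1 4 -2.3 0.01; -0.152 -0.334 0.05 -0.1 4.6 -2.7 0.01; -0.1655 -0.3634 0.06 -0.13 5 -2.93 0.01"

```text
time_s: 6.2
position: [0.6381, -0.1191, 0.1526]
tcp_rot: [[-0.999, 0.038, -0.001], [0.038, 0.999, -0.001], [0.001, -0.001, -1.0]]
force: [1.4, 0.1, -1.4]
opening: 0.25
```

Run:
```python
from mv import *
import pickle
commit([-.1655,-.3634,.06],[-.13,5,-2.93])
c=bot.get_calibration("wrist");im=bot.capture("wrist")[:,:,::-1].copy(); cv2.imwrite("pics/w4.png",im); pickle.dump(c,open("w4.pkl","wb"))
rp=np.array([.6318,-.1829,0]); Rr=rz(-2.07)
for b,col in ((box(-.055,.055,-.135,.135,0,.012),(0,255,0)),(box(-.031,.033,.1,.135,.012,.034),(0,0,255)),(box(.033,.055,-.135,.135,.012,.033),(255,0,0)),(box(-.031,.033,-.085,-.025,.012,.034),(255,0,255))): draw(im,c,b@Rr.T+rp,col)
cv2.imwrite("pics/w4o.png",im)
```

```text
cmd [ 0.6377 -0.1169  0.1546] meas [ 0.6381 -0.1191  0.1526] err mm [ 0.36 -2.21 -1.95] rot err [0.05 0.06 0.12] F [ 1.43  0.07 -1.42] open 21.7 t 6.2
```

View pics/w4o.png

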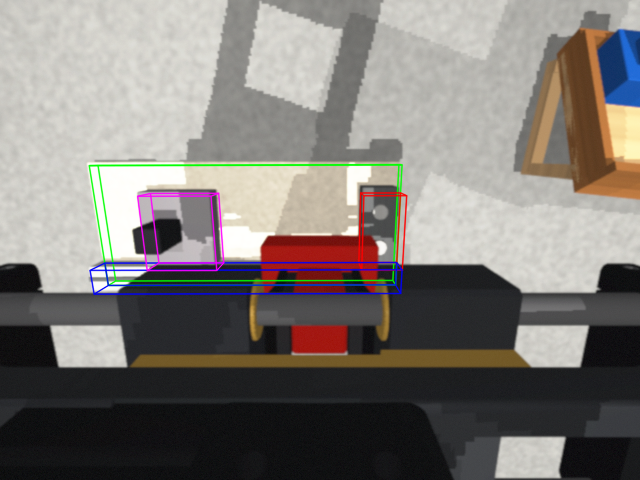

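Run:
```python
from h import *
import pickle
c=pickle.load(open("w4.pkl","rb")); im=cv2.imread("pics/w4.png")
rp=np.array([.6318,-.1829,0]); Rr=rz(-2.07)
a=(80,150,340,130,2.3); o=crop(im,*a); cc=scaled(c,80,150,2.3)
for b,col in ((box(-.055,.055,-.135,.135,0,.012),(0,255,0)),(box(-.033,.033,.1,.135,.012,.034),(0,0,255)),(box(-.031,.033,-.085,-.025,.012,.034),(255,0,255))): draw(o,cc,b@Rr.T+rp,col)
cv2.imwrite("pics/w4z.png",o)
```

```text
(no output)
```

View pics/w4z.png

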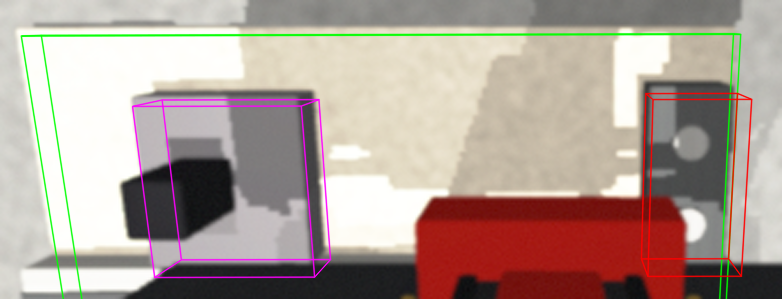

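Run:
```python
from mv import *
rp=np.array([.6318,-.1829,0]); Rr=rz(-2.07)
for z in(.048,): plan(rp+Rr@[.007,.066,z],toolR(-2.07,0))
```

```text
delta [-0.0035, -0.0002, 0.1066] [0.0, -0.01, -0.0] |d| 0.107 0.0
```

>>> apply_moves --motion "-0.0035 0 0.015 0 0 0 0.01; -0.0035 0 0.035 0 0 0 0.01; -0.0035 0 0.055 0 0 0 0.01; -0.0035 0 0.075 0 0 0 0.01; -0.0035 0 0.09 0 0 0 0.01; -0.0035 0 0.1 0 0 0 0.01; -0.0035 0 0.1065 0 0 0 0.01; -0.0035 0 0.1065 0 0 0 0.01"

```text
time_s: 7.25
position: [0.6416, -0.1169, 0.0474]
tcp_rot: [[-0.999, 0.036, -0.0], [0.036, 0.999, 0.0], [0.0, 0.0, -1.0]]
force: [0.9, 0.3, -0.7]
opening: 0.252
```

Run:
```python
from mv import *
import pickle
commit([-.0035,0,.1065],[0,0,0])
c=bot.get_calibration("wrist");im=bot.capture("wrist")[:,:,::-1].copy(); cv2.imwrite("pics/w5.png",im); pickle.dump(c,open("w5.pkl","wb"))
s=bot.capture("scene")[:,:,::-1]; t=bot.capture("top")[:,:,::-1]
cv2.imwrite("pics/s5.png",s);cv2.imwrite("pics/t5.png",t)
cv2.imwrite("pics/c5.png",np.vstack([crop(s,110,230,170,160,3.5)[:,:590],crop(t,360,180,140,80,4.25)[:,:590]][:1]))
cv2.imwrite("pics/c5t.png",crop(t,360,180,140,80,5))
x=bot.read_state(); print(x['position'],x['force'])
```

```text
cmd [ 0.6412 -0.117   0.0481] meas [ 0.6416 -0.1169  0.0474] err mm [ 0.39  0.08 -0.73] rot err [-0.01  0.02  0.01] F [ 0.94  0.26 -0.72] open 22.0 t 7.25
[ 0.64219101 -0.11715496  0.04829102] [ 0.64913384 -0.64297373 -0.90869795]
```

View pics/w5.png

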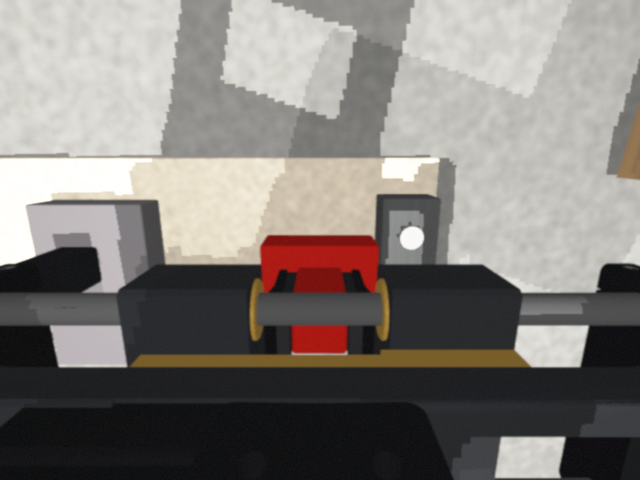

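View pics/c5.png

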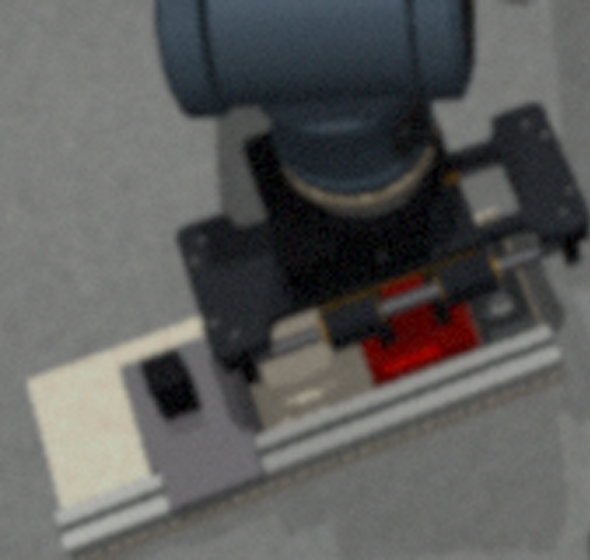

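View pics/c5t.png

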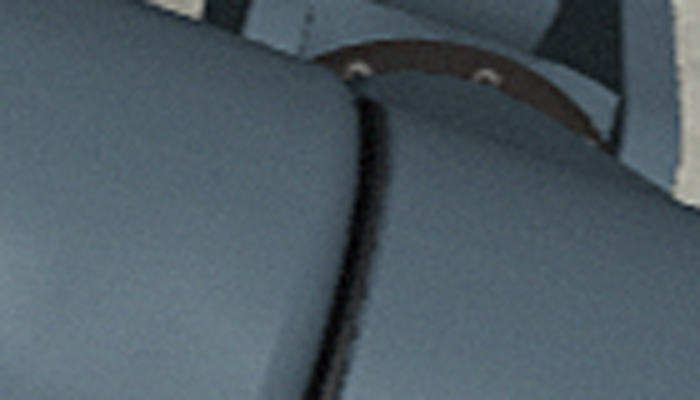

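>>> apply_moves --motion "0 0 0.001 0 0 0 0.01; -0.0005 0 0.002 0 0 0 0.01; -0.001 0 0.002 0 0 0 0.01; -0.0015 0 0.002 0 0 0 0.01; -0.002 0 0.002 0 0 0 0.01; -0.0025 0 0.002 0 0 0 0.01; -0.003 0 0.002 0 0 0 0.01; -0.003 0 0.002 0 0 0 0.01"

```text
time_s: 8.4
position: [0.6432, -0.1168, 0.0454]
tcp_rot: [[-0.999, 0.036, -0.003], [0.036, 0.999, 0.001], [0.003, 0.0, -1.0]]
force: [-5.6, -0.5, 0.9]
opening: 0.251
```

Run:
```python
from mv import *
commit([-.003,0,.002],[0,0,0])
```

```text
cmd [ 0.6442 -0.1171  0.0461] meas [ 0.6432 -0.1168  0.0454] err mm [-1.03  0.26 -0.73] rot err [-0.02  0.19 -0.02] F [-5.65 -0.5   0.9 ] open 21.9 t 8.4
```

>>> apply_moves --motion "0.0004 0 0 0 0 0 0.01; 0.0004 0 0.001 0 0 0 0.01; 0.0004 0 0.0015 0 0 0 0.01; 0.0004 0 0.002 0 0 0 0.01; 0.0004 0 0.0025 0 0 0 0.01; 0.0004 0 0.003 0 0 0 0.01; 0.0004 0 0.003 0 0 0 0.01; 0.0004 0 0.003 0 0 0 0.01"

```text
time_s: 9.4
position: [0.6432, -0.1165, 0.0424]
tcp_rot: [[-0.999, 0.036, -0.003], [0.036, 0.999, 0.001], [0.003, 0.001, -1.0]]
force: [-4.2, 0.3, 0.7]
opening: 0.251
```

Run:
```python
from mv import *
commit([.0004,0,.003],[0,0,0])
```

```text
cmd [ 0.6438 -0.1171  0.0431] meas [ 0.6432 -0.1165  0.0424] err mm [-0.64  0.56 -0.68] rot err [-0.04  0.14 -0.01] F [-4.18  0.26  0.72] open 21.9 t 9.4
```

>>> apply_moves --motion "0 0 0.0003 0 0 0 0.01; 0 0 0.0006 0 0 0 0.01; 0 0 0.0009 0 0 0 0.01; 0 0 0.0012 0 0 0 0.01; 0 0 0.0012 0 0 0 0.01; 0 0 0.0012 0 0 0 0.01; 0 0 0.0012 0 0 0 0.01; 0 0 0.0012 0 0 0 0.01"

```text
time_s: 10.4
position: [0.6432, -0.1165, 0.0412]
tcp_rot: [[-0.999, 0.036, -0.003], [0.036, 0.999, 0.001], [0.003, 0.001, -1.0]]
force: [-4.7, 0.3, 1.0]
opening: 0.251
```

Run:
```python
from mv import *
commit([0,0,.0012],[0,0,0])
```

```text
cmd [ 0.6438 -0.1171  0.0419] meas [ 0.6432 -0.1165  0.0412] err mm [-0.62  0.6  -0.64] rot err [-0.05  0.14 -0.01] F [-4.72  0.28  0.96] open 21.8 t 10.4
```

>>> apply_moves --motion "0 0 0.0003 0 0 0 0.01; 0 0 0.0006 0 0 0 0.01; 0 0 0.0009 0 0 0 0.01; 0 0 0.0012 0 0 0 0.01; 0 0 0.0012 0 0 0 0.01; 0 0 0.0012 0 0 0 0.01; 0 0 0.0012 0 0 0 0.01; 0 0 0.0012 0 0 0 0.01"

```text
time_s: 11.4
position: [0.6432, -0.1165, 0.041]
tcp_rot: [[-0.999, 0.036, -0.002], [0.036, 0.999, 0.001], [0.002, 0.001, -1.0]]
force: [-7.0, 1.0, 6.4]
opening: 0.253
```

Run:
```python
from mv import *
commit([0,0,.0012],[0,0,0])
s=bot.capture("scene")[:,:,::-1]; cv2.imwrite("pics/c6.png",crop(s,150,270,130,110,5.5))
im=bot.capture("wrist")[:,:,::-1].copy(); cv2.imwrite("pics/w6.png",im)
```

```text
cmd [ 0.6438 -0.1171  0.0407] meas [ 0.6432 -0.1165  0.041 ] err mm [-0.65  0.63  0.27] rot err [-0.05  0.13 -0.02] F [-6.99  0.99  6.44] open 22.0 t 11.4
```

View pics/c6.png

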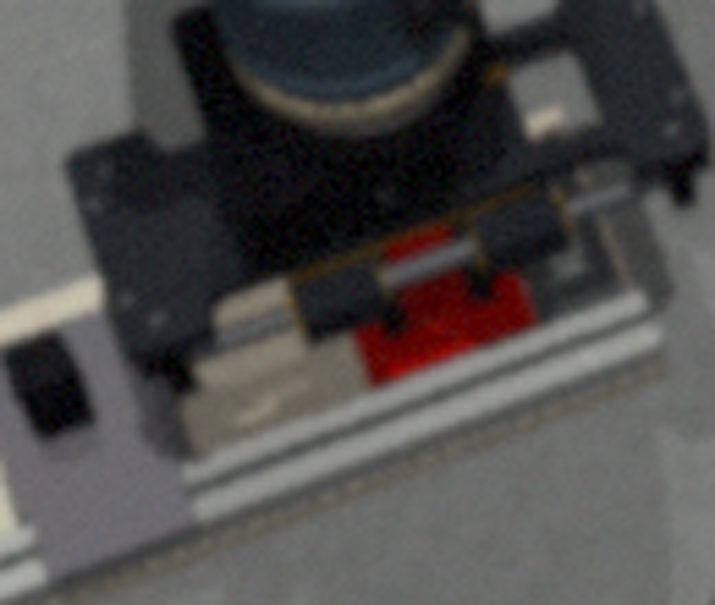

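View pics/w6.png

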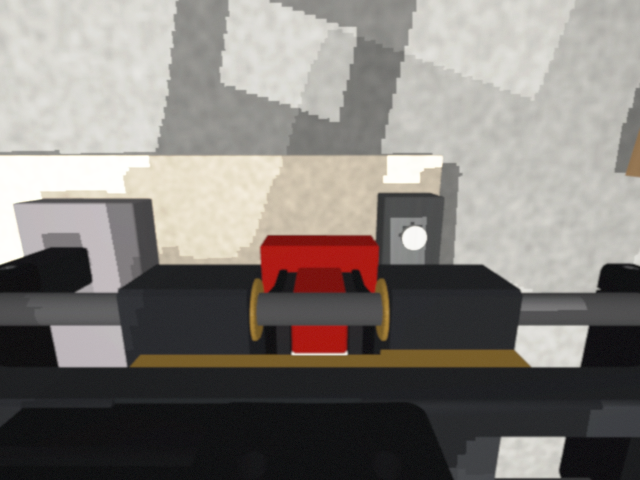

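>>> apply_moves --motion "0 0 0 0 0 0 0.026; 0 0 0 0 0 0 0.032; 0 0 0 0 0 0 0.034; 0 0 0 0 0 0 0.034; 0 0 -0.004 0 0 0 0.034; 0 0 -0.015 0 0 0 0.034; 0 0 -0.035 0 0 0 0.036; 0 0 -0.06 0 0 0 0.036"

```text
time_s: 12.5
position: [0.6444, -0.117, 0.1019]
tcp_rot: [[-0.999, 0.036, 0.0], [0.036, 0.999, -0.0], [-0.0, -0.0, -1.0]]
force: [-0.0, -0.3, 0.9]
opening: 0.411
```

Run:
```python
from mv import *
import pickle
commit([0,0,-.06],[0,0,0])
s=bot.capture("scene")[:,:,::-1]; cv2.imwrite("pics/s7.png",s);cv2.imwrite("pics/c7.png",crop(s,110,270,170,120,4.5))
c=bot.get_calibration("wrist");im=bot.capture("wrist")[:,:,::-1].copy(); cv2.imwrite("pics/w7.png",im); pickle.dump(c,open("w7.pkl","wb"))
```

```text
cmd [ 0.6438 -0.1171  0.1007] meas [ 0.6444 -0.117   0.1019] err mm [0.57 0.05 1.2 ] rot err [ 0.01 -0.03 -0.  ] F [-0.03 -0.3   0.87] open 35.7 t 12.5
```

View pics/c7.png

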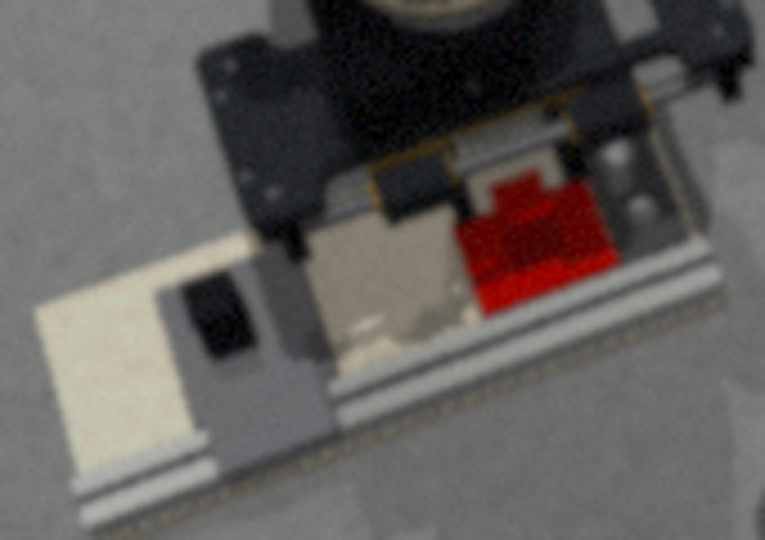

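View pics/w7.png

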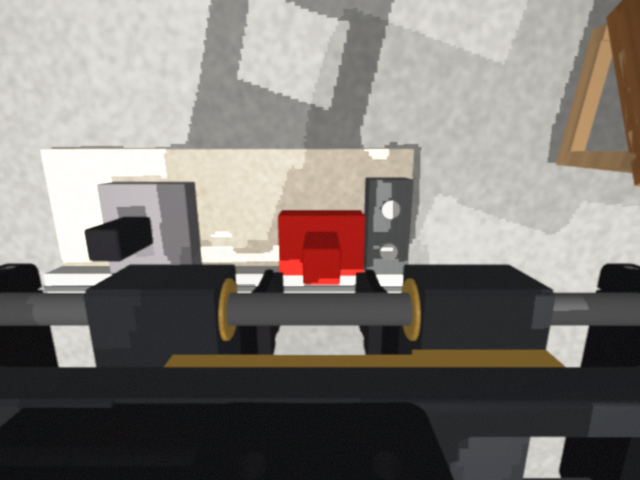

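Run:
```python
from h import *
import pickle
from rig import bot
rp=np.array([.6318,-.1829,0]); Rr=rz(-2.07)
s=cv2.imread("pics/s7.png"); w=cv2.imread("pics/w7.png"); cs=bot.get_calibration("scene"); cw=pickle.load(open("w7.pkl","rb"))
out=[]
for im,c,a in((s,cs,(110,280,110,100,5)),(w,cw,(30,130,220,180,3.3))):
    o=crop(im,*a); cc=scaled(c,a[0],a[1],a[4])
    for j,col in ((.012,(0,255,0)),(.018,(255,0,255))):
        y=-.075+j; draw(o,cc,box(-.01,.01,y-.01,y+.01,.034,.076)@Rr.T+rp,col); draw(o,cc,box(-.031,.033,y-.025,y+.035,.034,.034)@Rr.T+rp,col)
    out.append(o)
cv2.imwrite("pics/st1.png",out[0]);cv2.imwrite("pics/st2.png",out[1])
```

```text
(no output)
```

View pics/st1.png

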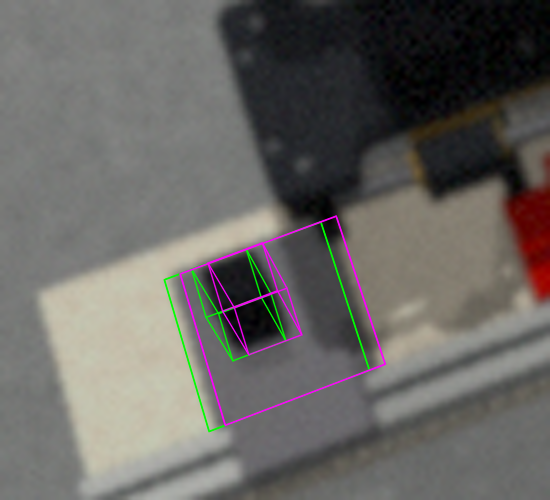

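View pics/st2.png

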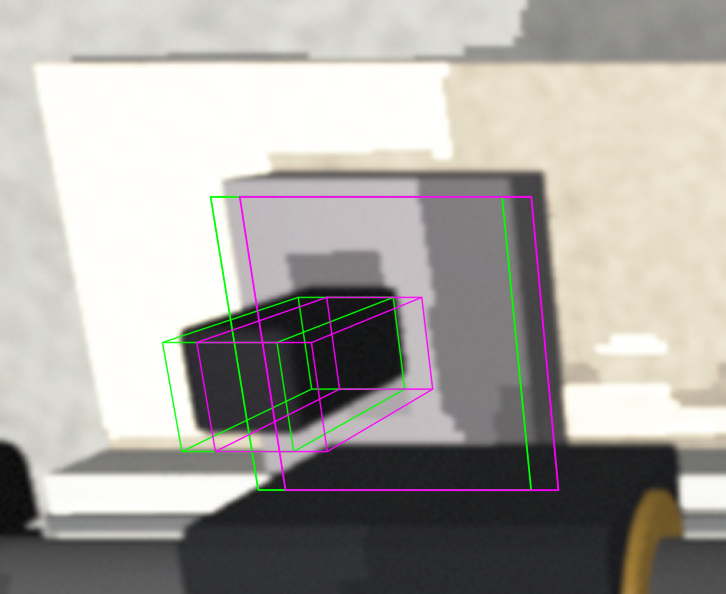

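Run:
```python
from mv import *
rp=np.array([.6318,-.1829,0]); Rr=rz(-2.07)
for q in([-.003,-.100,.11],[-.003,-.1,.050]): plan(rp+Rr@q,toolR(-2.07,0))
```

```text
delta [0.0126, -0.1662, -0.0093] [0.0, -0.01, -0.0] |d| 0.167 0.0
delta [0.0126, -0.1662, 0.0507] [0.0, -0.01, -0.0] |d| 0.174 0.0
```

>>> apply_moves --motion "0.001 -0.01 -0.008 0 0 0 0.036; 0.004 -0.035 -0.012 0 0 0 0.02; 0.007 -0.08 -0.012 0 0 0 0; 0.01 -0.125 -0.01 0 0 0 0; 0.0126 -0.156 -0.01 0 0 0 0; 0.0126 -0.1662 -0.01 0 0 0 0; 0.0126 -0.1662 -0.008 0 0 0 0; 0.0126 -0.1662 0 0 0 0 0"

```text
time_s: 13.6
position: [0.6259, -0.2813, 0.1002]
tcp_rot: [[-0.999, 0.035, 0.0], [0.035, 0.999, 0.0], [-0.0, 0.0, -1.0]]
force: [0.1, -0.1, 0.7]
opening: 0.002
```

Run:
```python
from mv import *
import pickle
commit([.0126,-.1662,0],[0,0,0])
c=bot.get_calibration("wrist");im=bot.capture("wrist")[:,:,::-1].copy(); cv2.imwrite("pics/w8.png",im); pickle.dump(c,open("w8.pkl","wb"))
s=bot.capture("scene")[:,:,::-1]; cv2.imwrite("pics/c8.png",crop(s,80,230,200,160,4))
```

```text
cmd [ 0.6252 -0.2827  0.1007] meas [ 0.6259 -0.2813  0.1002] err mm [ 0.74  1.45 -0.5 ] rot err [-0.02 -0.01 -0.07] F [ 0.1  -0.13  0.68] open 0.2 t 13.6
```

View pics/w8.png

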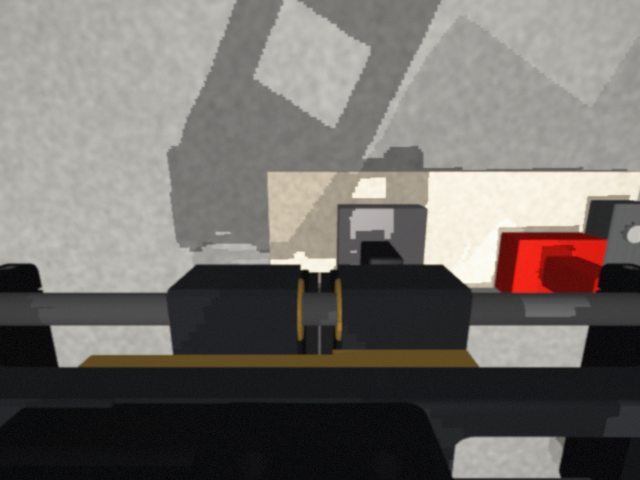

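View pics/c8.png

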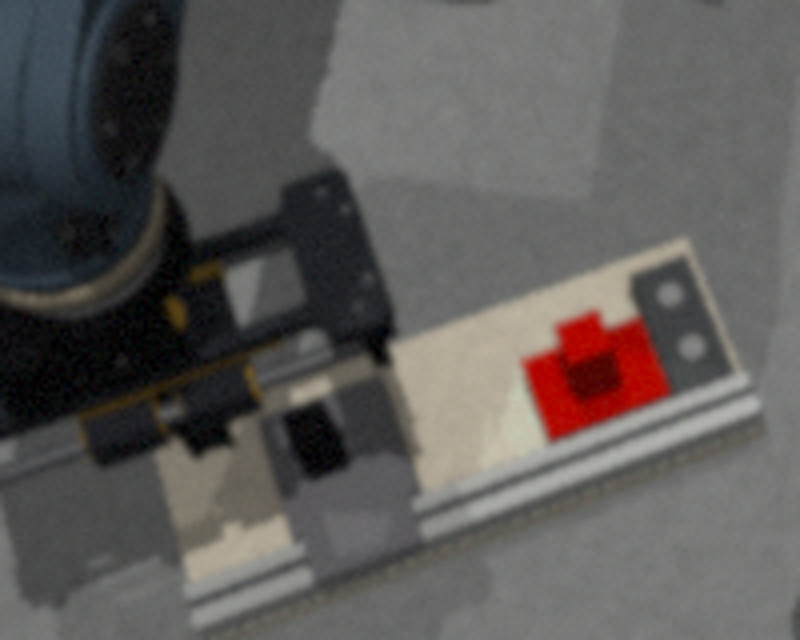

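>>> apply_moves --motion "0 0 0.01 0 0 0 0; 0 0 0.025 0 0 0 0; 0 0 0.038 0 0 0 0; 0 0 0.047 0 0 0 0; 0 0 0.0505 0 0 0 0; 0 0.002 0.0505 0 0 0 0; 0 0.006 0.0505 0 0 0 0; 0 0.011 0.0505 0 0 0 0"

```text
time_s: 14.7
position: [0.6264, -0.2715, 0.0503]
tcp_rot: [[-0.999, 0.036, 0.001], [0.036, 0.999, -0.0], [-0.001, -0.0, -1.0]]
force: [0.1, -0.3, -0.4]
opening: 0.005
```

Run:
```python
from mv import *
commit([0,.011,.0505],[0,0,0])
s=bot.capture("scene")[:,:,::-1]; cv2.imwrite("pics/c9.png",crop(s,80,230,200,160,4))
```

```text
cmd [ 0.6256 -0.2717  0.0502] meas [ 0.6264 -0.2715  0.0503] err mm [0.75 0.25 0.11] rot err [ 0.02 -0.05  0.  ] F [ 0.09 -0.35 -0.45] open 0.4 t 14.7
```

View pics/c9.png

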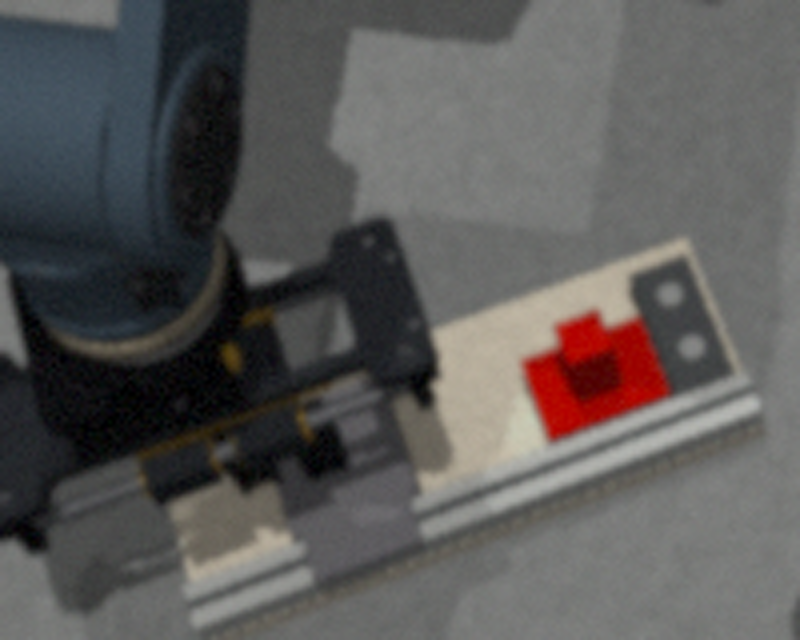

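>>> apply_moves --motion "0 0.003 0 0 0 0 0; 0 0.008 0 0 0 0 0; 0 0.015 0 0 0 0 0; 0 0.023 0 0 0 0 0; 0 0.031 0 0 0 0 0; 0 0.038 0 0 0 0 0; 0 0.044 0 0 0 0 0; 0 0.048 0 0 0 0 0"

```text
time_s: 15.75
position: [0.6279, -0.2232, 0.0499]
tcp_rot: [[-0.999, 0.036, 0.0], [0.036, 0.999, -0.0], [-0.0, -0.0, -1.0]]
force: [-0.9, -2.1, 0.8]
opening: 0.008
```

Run:
```python
from mv import *
commit([0,.048,0],[0,0,0])
s=bot.capture("scene")[:,:,::-1]; cv2.imwrite("pics/c10.png",crop(s,80,230,200,160,4))
```

```text
cmd [ 0.6273 -0.2238  0.0502] meas [ 0.6279 -0.2232  0.0499] err mm [ 0.6   0.55 -0.32] rot err [ 0.01 -0.01 -0.02] F [-0.9  -2.12  0.83] open 0.7 t 15.75
```

View pics/c10.png

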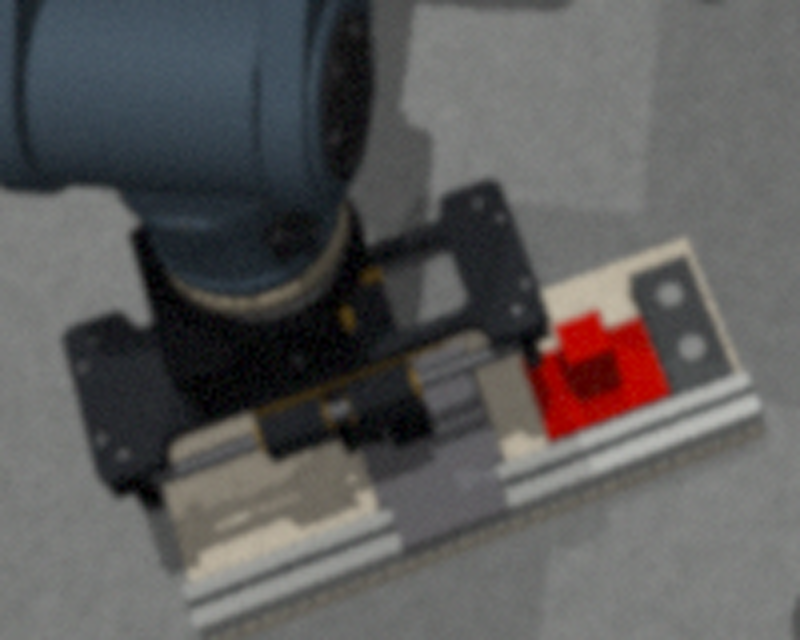

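>>> apply_moves --motion "0 0.003 0 0 0 0 0; 0 0.007 0 0 0 0 0; 0 0.01 0 0 0 0 0; 0 0.012 0 0 0 0 0; 0 0.0135 0 0 0 0 0; 0 0.0145 0 0 0 0 0; 0 0.0155 0 0 0 0 0; 0 0.0165 0 0 0 0 0"

```text
time_s: 16.8
position: [0.6285, -0.2072, 0.0498]
tcp_rot: [[-0.999, 0.036, 0.0], [0.036, 0.999, -0.0], [-0.0, -0.0, -1.0]]
force: [0.0, -2.5, 2.1]
opening: 0.003
```

Run:
```python
from mv import *
commit([0,.0165,0],[0,0,0])
s=bot.capture("scene")[:,:,::-1]; cv2.imwrite("pics/c11.png",crop(s,140,260,130,110,6))
```

```text
cmd [ 0.6279 -0.2073  0.0502] meas [ 0.6285 -0.2072  0.0498] err mm [ 0.56  0.09 -0.36] rot err [ 0.01 -0.01  0.  ] F [ 0.03 -2.53  2.07] open 0.2 t 16.8
```

View pics/c11.png

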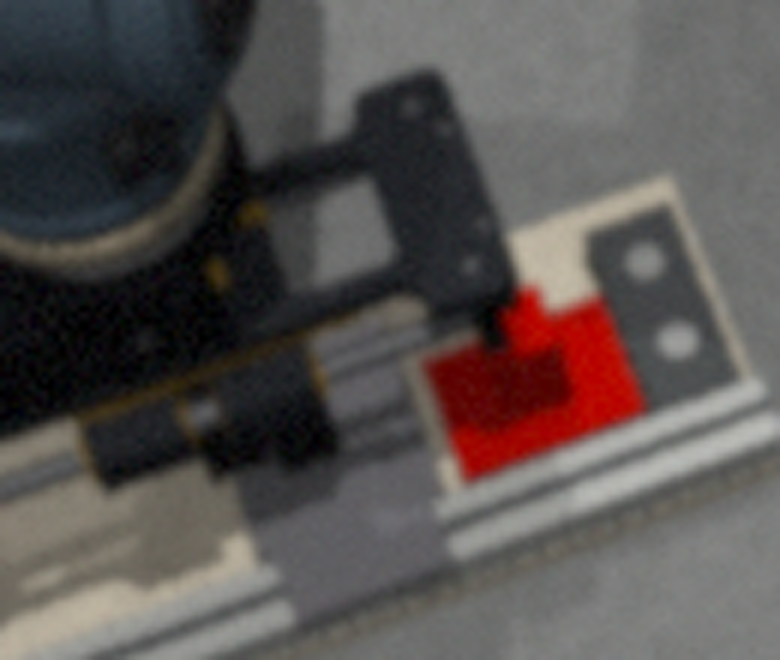

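>>> apply_moves --motion "0 0.001 0 0 0 0 0; 0 0.002 0 0 0 0 0; 0 0.003 0 0 0 0 0; 0 0.004 0 0 0 0 0; 0 0.0045 0 0 0 0 0; 0 0.005 0 0 0 0 0; 0 0.0055 0 0 0 0 0; 0 0.006 0 0 0 0 0"

```text
time_s: 17.85
position: [0.6287, -0.2013, 0.0498]
tcp_rot: [[-0.999, 0.036, 0.0], [0.036, 0.999, -0.0], [-0.0, -0.0, -1.0]]
force: [-0.6, -3.5, 2.3]
opening: 0.003
```

Run:
```python
from mv import *
commit([0,.006,0],[0,0,0])
s=bot.capture("scene")[:,:,::-1]; cv2.imwrite("pics/c12.png",crop(s,140,260,130,110,6))
```

```text
cmd [ 0.6282 -0.2013  0.0502] meas [ 0.6287 -0.2013  0.0498] err mm [ 0.52 -0.04 -0.4 ] rot err [ 0.02 -0.01 -0.01] F [-0.58 -3.48  2.32] open 0.3 t 17.85
```

View pics/c12.png

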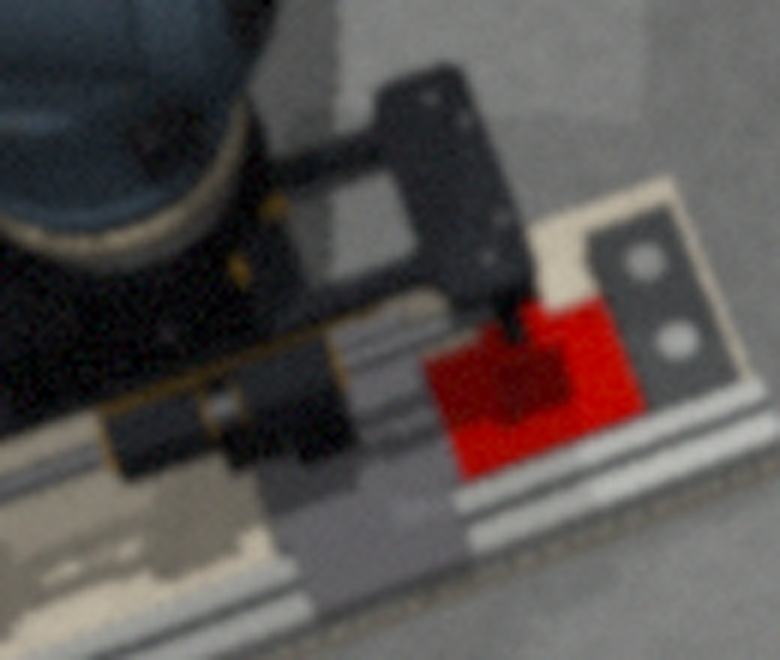

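>>> apply_moves --motion "0 0.0003 0 0 0 0 0; 0 0.0006 0 0 0 0 0; 0 0.0009 0 0 0 0 0; 0 0.0012 0 0 0 0 0; 0 0.0014 0 0 0 0 0; 0 0.0016 0 0 0 0 0; 0 0.0018 0 0 0 0 0; 0 0.002 0 0 0 0 0"

```text
time_s: 18.9
position: [0.6288, -0.1993, 0.0498]
tcp_rot: [[-0.999, 0.036, 0.0], [0.036, 0.999, -0.0], [-0.0, -0.0, -1.0]]
force: [0.6, -4.0, 1.8]
opening: 0.008
```

Run:
```python
from mv import *
commit([0,.002,0],[0,0,0])
```

```text
cmd [ 0.6282 -0.1993  0.0502] meas [ 0.6288 -0.1993  0.0498] err mm [ 0.53 -0.   -0.39] rot err [ 0.02 -0.01 -0.01] F [ 0.63 -4.02  1.78] open 0.7 t 18.9
```

>>> apply_moves --motion "0 0.0003 0 0 0 0 0; 0 0.0006 0 0 0 0 0; 0 0.0009 0 0 0 0 0; 0 0.0012 0 0 0 0 0; 0 0.0014 0 0 0 0 0; 0 0.0016 0 0 0 0 0; 0 0.0018 0 0 0 0 0; 0 0.002 0 0 0 0 0"

```text
time_s: 19.9
position: [0.6289, -0.1992, 0.0499]
tcp_rot: [[-0.999, 0.036, 0.0], [0.036, 0.999, -0.003], [-0.0, -0.003, -1.0]]
force: [-0.5, -9.2, 1.8]
opening: 0.006
```

Run:
```python
from mv import *
commit([0,.002,0],[0,0,0])
s=bot.capture("scene")[:,:,::-1]; cv2.imwrite("pics/c13.png",crop(s,140,260,130,110,6))
```

```text
cmd [ 0.6283 -0.1973  0.0502] meas [ 0.6289 -0.1992  0.0499] err mm [ 0.56 -1.91 -0.31] rot err [ 0.18 -0.03 -0.03] F [-0.46 -9.24  1.77] open 0.6 t 19.9
```

View pics/c13.png

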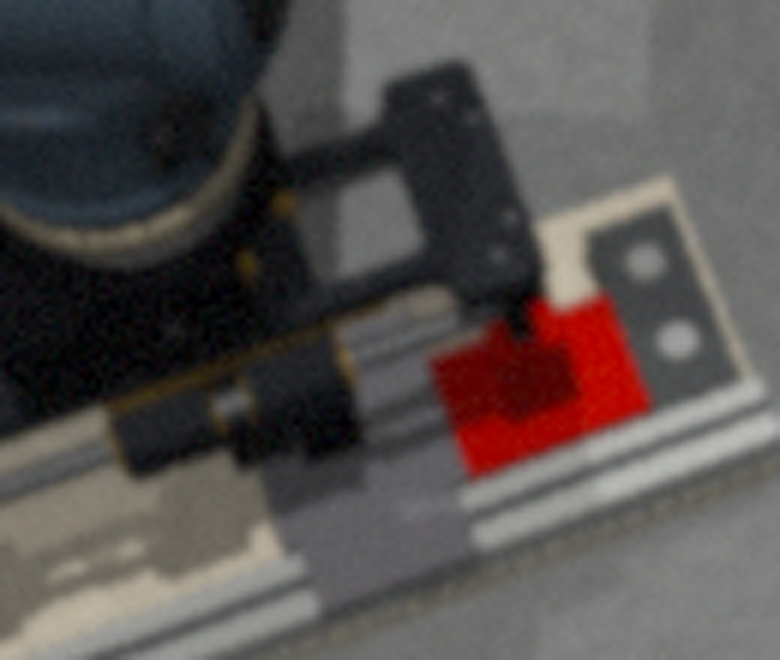

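>>> apply_moves --motion "0 0.0005 0 0 0 0 0; 0 0.001 0 0 0 0 0; 0 0.001 0 0 0 0 0; 0 0 0 0 0 0 0; 0 -0.001 0 0 0 0 0; 0 -0.003 0 0 0 0 0; 0 -0.007 0 0 0 0 0; 0 -0.014 0 0 0 0 0"

```text
time_s: 20.95
position: [0.6274, -0.21, 0.049]
tcp_rot: [[-0.999, 0.036, -0.002], [0.036, 0.999, 0.002], [0.002, 0.002, -1.0]]
force: [0.5, -0.3, 1.5]
opening: 0.006
```

Run:
```python
from mv import *
commit([0,-.014,0],[0,0,0])
```

```text
cmd [ 0.6278 -0.2113  0.0502] meas [ 0.6274 -0.21    0.049 ] err mm [-0.35  1.25 -1.15] rot err [-0.11  0.13 -0.04] F [ 0.52 -0.29  1.53] open 0.5 t 20.95
```

>>> apply_moves --motion "0 -0.004 0 0 0 0 0; 0 -0.004 -0.008 0 0 0 0; 0 -0.004 -0.025 0 0 0 0; 0 -0.004 -0.045 0 0 0 0; 0.005 -0.004 -0.07 0 0 0 0; 0.02 -0.004 -0.1 0 0 0 0; 0.05 -0.004 -0.12 0 0 0 0; 0.09 -0.004 -0.13 0 0 0 0"

```text
time_s: 21.95
position: [0.5391, -0.2125, 0.183]
tcp_rot: [[-0.999, 0.035, 0.005], [0.035, 0.999, -0.003], [-0.005, -0.003, -1.0]]
force: [-0.2, 0.1, 0.6]
opening: 0.0
```

Run:
```python
from mv import *
import pickle
commit([.09,-.004,-.13],[0,0,0])
s=bot.capture("scene")[:,:,::-1]; cv2.imwrite("pics/s14.png",s); cv2.imwrite("pics/c14.png",crop(s,110,270,170,120,4.6))
t=bot.capture("top")[:,:,::-1]; cv2.imwrite("pics/t14.png",t)
c=bot.get_calibration("wrist"); w=bot.capture("wrist")[:,:,::-1]; cv2.imwrite("pics/w14.png",w); pickle.dump(c,open("w14.pkl","wb"))
```

```text
cmd [ 0.5377 -0.212   0.1802] meas [ 0.5391 -0.2125  0.183 ] err mm [ 1.34 -0.49  2.82] rot err [ 0.18 -0.3  -0.06] F [-0.17  0.13  0.64] open 0.0 t 21.95
```

View pics/c14.png

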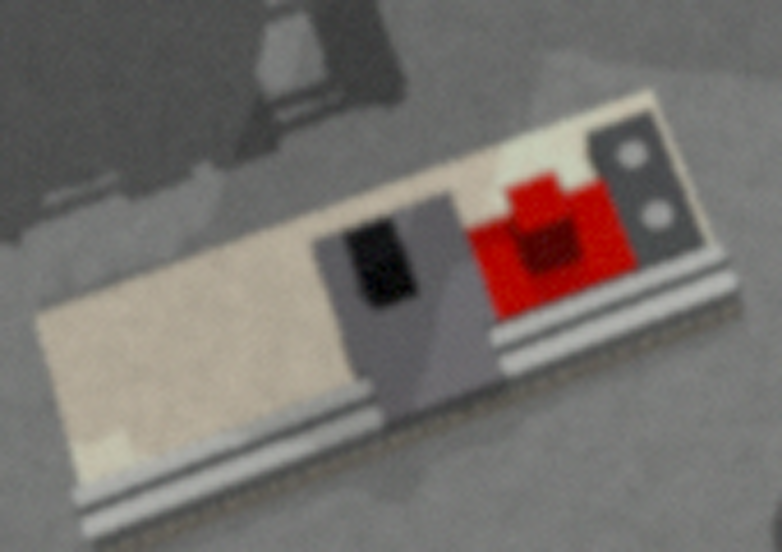

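View pics/t14.png

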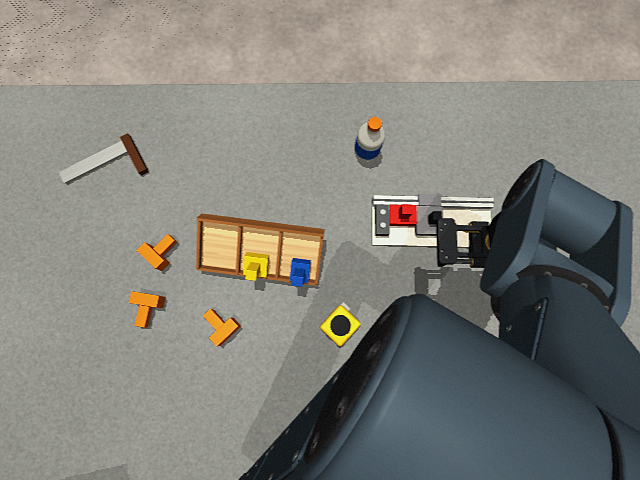

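View pics/w14.png

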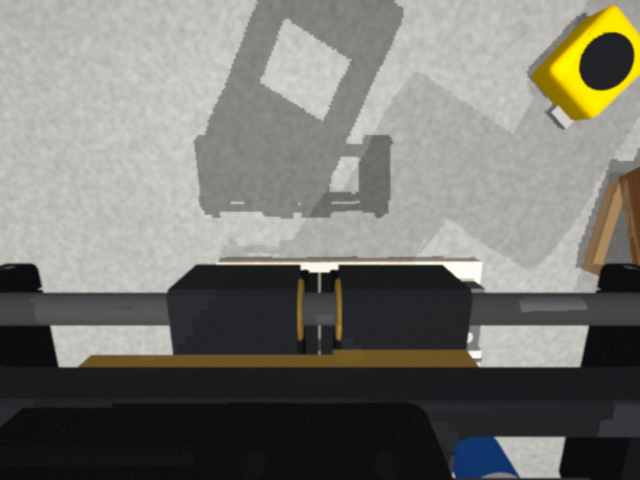

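Run:
```python
from h import *
t=cv2.imread("pics/t14.png"); cv2.imwrite("pics/t14z.png",crop(t,365,185,85,65,9))
s=cv2.imread("pics/s14.png"); cv2.imwrite("pics/s14z.png",crop(s,195,285,75,65,10))
```

```text
(no output)
```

View pics/t14z.png

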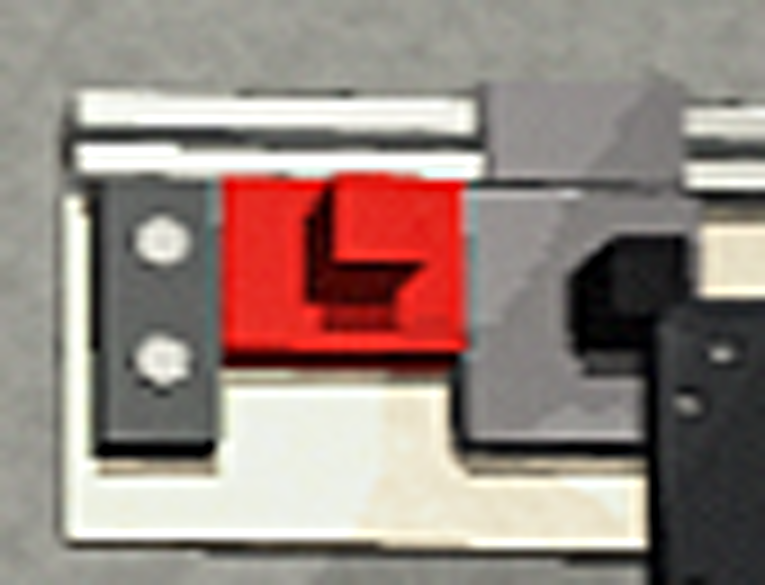

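View pics/s14z.png

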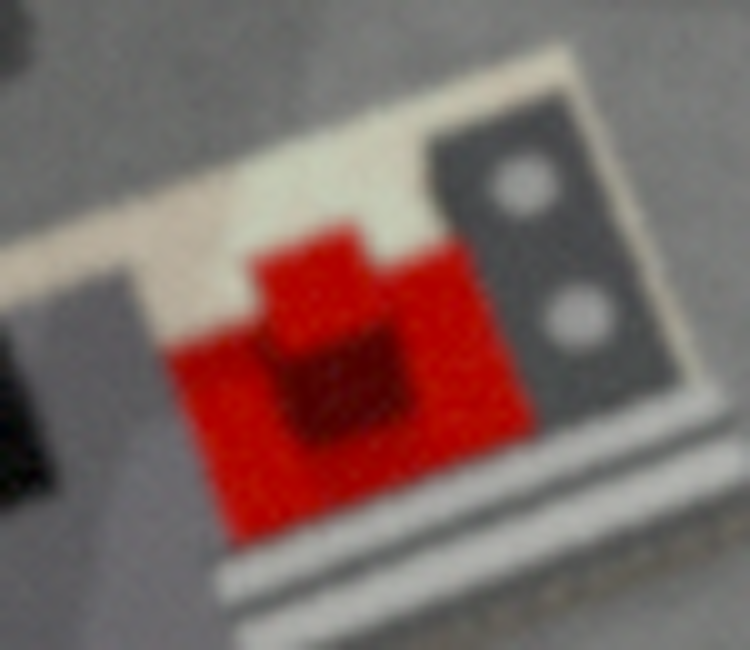

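Run:
```python
from rig import bot
s=bot.read_state(); print(s['time_s'],s['force'],s['position']); print(bot.hand_in())
```

```text
22.1 [-0.21728918 -0.83950138  0.09123447] [ 0.53725321 -0.2117467   0.18214773]
the job is handed in; nothing more can be done
None
```

I took the red gauge out of the bin by its handle, set it flat on the rail board against the fence, and pushed the stop up against it. I then backed the arm clear and handed in at 22.1 s; hand-in returns no verdict.

- **Placement:** I eased the gauge against the fence until it pushed back with about 5 N. Then I lowered it until the board pushed back with about 6 N, and only then let go. It touched the board about 2 mm lower than my camera measurements predicted, so I found the height by force rather than position.
- **Snugness:** Pushing from behind its handle with closed fingers, the stop slid at about 2.5 N. That rose to about 4 N while it moved the gauge. It then stopped dead at about 9 N against the end block.
- **Last checks:** The final overhead and side pictures show no visible gap between the gauge and the block, the stop or the fence. The yellow and blue gauges are still in their compartments. The glue bottle and tape measure have not moved. The arm was clear of everything, with under 1 N on the tool.
- **Not checked:** I did not test for play by nudging the gauge after backing off.

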